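# Set the torque driver, then hold the cooling fan to its panel

## Robot

A 6-joint arm with a two-finger parallel gripper is mounted at the origin on the work surface. World frame = base frame: x ahead of the robot, y to its left, z up, the work surface at z = 0. Lengths are in m, angles in rad, forces in N, time in s.
With the tool pointing down it reaches from about 0.425 to 0.95 m from the base axis. Payload 14.7 kg.
Tool frame: the origin (TCP) lies at the very end of the fingers, on their centre line; the grasp point (between the pads) lies 19 mm behind it; z points along the fingers, y is the direction in which the jaws open and shut (so a half turn about z gives the same grasp; the last joint's range is limited). The gripper opens to 85 mm and grips with 20 to 120 N. Pads are 22 mm wide; open, the fingers measure 114 mm over their backs; the gripper's body (76 mm by 85 mm) begins 54 mm behind the grasp point. The pads swing forward as they close: fully open they stand 13 mm farther back than shut.
Start: joints at [1.115, 0.48, 1.596, -0, 1.065, -0.047], TCP at [0.258, 0.596, 0.231] pointing down, gripper open.
Joint ranges: [-2.75, 2.75], [-0.82, 2.05], [0.23, 2.67], [-1.56, 4.7], [0.09, 2.69], [-2.92, 2.92]. Speed limits (rad/s): [1.89, 1.89, 2.39, 3.01, 3.01, 3.01].

## Interface

Orientations are given as a unit quaternion [w, x, y, z].
In Python, from plant import read_state, get_image, sign_off, outline_of, pinpoint gives the robot as it stands. The module is installed in compiled form; this text tells all that it offers.
- The arm moves only by the tool carry_out, never from a script. Its argument "steps" is a list that holds one entry, the list of rows, each a list of 6 numbers: the shift along the tool's x, y, z normalised to -1 to 1, where 1 is 0.15 m, then the turn, a rotation vector about the tool's x, y, z normalised to -1 to 1, where 1 is pi/2 rad. A call has exactly 8 rows; each row shifts and turns the commanded pose from where the row before left it, along the tool's axes as they then stand; what a row does not reach is not made up. A row lasts 1/10 s, in which the tool goes at most 50 mm and 8.59 degrees, less where a joint would pass 70% of its speed; a pose out of reach is approached as far as the arm can. A call with a number of a shift or a turn outside -1 to 1 is refused whole. A call with a gripper value outside its range is refused whole. "jaw" is the closure, from 0 (fully open) to 1 (shut), set as the call begins (left out, the last holds). The fingers move at their own pace and stop on an object; "force" is the grip in N (left out, the last holds). Time passes only in rows, so rows that do not move let the fingers close, or fill a call up. It gives the time, the measured TCP pose, the force and the opening at its end, in the units of the state.
- read_state(): the state, without advancing time (a new reading comes with each control period).
- get_image(name): name is "side" or "top"; returns a dict with "pixels" (384x512x3 uint8, red, green, blue), "intrinsics" (3x3 intrinsics, pixels), "distortion" ([k1, k2, p1, p2, k3] as OpenCV has them; the pictures are not rectified), "eye" and "rotation" of the camera in the world. Camera axes: x right, y up, looking along -z (the intrinsics and any distortion apply to the point x, -y, -z); pixel columns grow to the right and rows downward; lengths in m; the calibration is good to about 2 mm. A picture is of the moment at which its call begins. There is no depth.
- sign_off(): hands the job in, once; it reports no verdict.
Trained networks look in the newest picture that a camera, given by its name, has taken for a name from the list of things; names that differ only in an ending like _2 or _b are one class to them, and where a whole thing is asked for, a point or a joint stands for the part that bears it (a point fixed in the world has none). Each returns a list of dicts, best first, with "conf" (0 to 1); they miss things now and then, are a little off and sometimes report something else, mostly with a low value. They report only what shows in the picture. A call takes as long as a camera call. They do not tell look-alikes from the thing itself.
- outline_of(label, camera): "pixels" (384x512 bool, what is visible of it) and "rect" ([centre column, centre row, width, height] in pixels, round what is visible of it).
- pinpoint(label, camera): "position" ([column, row] in pixels: a listed point, or the origin of a listed thing).
The state is a dict: "clock": time; "joint_positions": joint angles; "dq": joint speeds; "tau": joint torques, N m; "tcp_pos": TCP position; "ee_rot": TCP orientation; "contact_force": force on the tool from outside, world axes, zero at the start; "torque": the same for the moment, N m; "opening": finger opening in m.
Only numpy, scipy, OpenCV 4.12 (cv2) and the standard library are available. Lean on these libraries where they do the work, as an engineer would, in place of code of your own. Each camera call takes 0.05 s, during which the arm holds its last target. There are 200 camera calls.

## Task

First turn the setting cap of the torque screwdriver to 6 and let go of it. Then take the cooling fan and be my third hand while I screw it on from behind: hold it up inside the open instrument case, square to the rear panel with its four orange rubber mounts over the panel's four screw holes around the fan cutout, and press it steadily and gently with about 7 N, so that the mounts are squeezed a little over half-way and never crushed flat. Finish while still gripping and pressing it there, and leave the other things on the bench where they are.

Things in the scene. Friction and masses are not known exactly. Their poses are not given: they have to be found in the camera images.
- torque_cap (a joint): angle (rad) of the driver's setting cap; grows as the cap turns clockwise seen from above; stops at both ends of its scale. 0 is number 1, each number is a click of 0.524 rad (30 degrees) further: number 6 is 2.618, 10 is 4.712. Sprung clicks (about 0.06 N m) pull the released cap to the nearest number. It starts at about 2, 3 or 4.
- cap_grip (a point): point on the setting cap's axis at the height to grip, 23 mm above its underside, 11 mm below its top. The cap is an upright knurled aluminium cylinder, 30 mm across, 34 mm tall, on top of the driver. A red line on its top runs from the centre to the rim along this point's +x and points at the number set on the fixed black scale ring (48 mm across) right under the cap.
- driver: torque screwdriver, blue handle, standing bit-down in its fixed bench holder (80 x 80 mm foot), which keeps it from turning. Origin under the foot's centre, on the cap's axis, z up; cap's top 184 mm up. Its black scale ring has ten marks 30 degrees apart: 1 is red, along this body's +x, then clockwise from above 2 to 10 are white, 5 and 10 longer.
- fan_center (a point): centre of the cooling fan's frame. The fan is a black plastic frame 60 mm wide (y), 60 mm high (z) and 25 mm thick (x) with grey blades, 0.1 kg, and it starts standing upright on the bench. Its +x axis points out of the face that carries the four orange rubber mounts. Its y sides are flat and can be gripped from above.
- fan_mounts (a joint): how far the fan's four orange rubber mounts are squeezed towards the frame (m): 0 free, 0.006 crushed flat. They are pegs 9 mm in diameter at the corners of a 48 mm square about the fan's centre, standing 9 mm out of its +x face when free. All four yield together with 2 N per mm (12 N crushes them flat).
- cutout (a point): centre of the fan cutout (round, 55 mm) on the inside face of the case's rear panel. +x is the panel's outward direction (the fan is pressed along +x from inside), y level along the panel, z up. The four screw holes lie at the corners of a 48 mm square about it. It is 52 mm above the bench; the panel's top edge is 43 mm above it.
- case: open instrument case, fixed; axes as the cutout's, origin under its centre. Floor 180 (x) x 220 mm (y), top 11 mm up; grey front panel towards the robot (232 mm wide, inner face x -87 mm, 97 mm high), rear panel (inner face x 85.5, 95 mm high), no sides or top. Cutout at y -40. Inside: board 29 mm high at x below -2; power supply 47 mm high, y 55 to 101, x -23 to 67. Clamps 31 mm high at y +-140.
- led_board: bystander: green circuit board, 42 x 150 x 12 mm, origin under its centre
- screw_tray: bystander: open blue tray with screws, 75 x 110 x 22 mm, origin under its centre
- cutters: bystander: side cutters with red handles, 145 mm long along x, 15 mm high, origin on the bench near the middle
- tape: bystander: roll of yellow tape lying flat, 84 mm in diameter, 22 mm high, origin under its centre
- meter: bystander: orange pocket multimeter lying flat, 110 x 56 x 33 mm, origin under its centre
- mug: bystander: blue mug, 80 mm in diameter, 92 mm high, handle to +y, origin under its centre
Not all that is in view belongs to the job. Of the things that look like the driver, the middle-sized one is meant.

How it is judged:
On the way:
1. the setting cap rests at number 6, let go (value of joint torque_cap between 2.47 and 2.77 rad and contact force between the fingers and driver below 0.1 N), for 0.3 s.
At the end, for the whole second after the job is handed in: Cap still at 6 (within 0.15 rad). The fan is held still by the fingers inside the rear panel: centre within 3 mm of the cutout's sideways and in height, axes within 0.1 rad of the panel's, mounts towards it, squeezed 1.5 to 5.5 mm, pressing with 4 to 10.5 N (value of joint torque_cap between 2.47 and 2.77 rad and contact force between fan and case between 4 and 10.5 N and y of fan_center in the frame of cutout between -0.003 and 0.003 m and z of fan_center in the frame of cutout between -0.003 and 0.003 m and x of fan_center in the frame of cutout between -0.0215 and -0.0145 m and value of joint fan_mounts between 0.0015 and 0.0055 m and angle between the x axis of fan_center and the x axis of cutout, either way round below 0.1 rad and angle between the z axis of fan_center and the z axis of cutout, either way round below 0.1 rad and contact force between the fingers and fan above 2 N and linear speed of fan below 0.02 m/s); the arm keeps its last pose, push and grip.
It fails at once if the fan is pushed hard against the case, its mounts crushed flat (over 16 N) (contact force between fan and case above 16 N).
It fails at once if a bystander is shifted by more than 20 mm (distance of any of led_board, screw_tray, cutters, tape, meter, mug from where it was at the start of the episode above 0.02 m).
It also fails if it takes over 66 s, if anything falls off the work surface, if the arm or the gripper's body presses on something with over 40 N, if the wrist force passes 120 N, or if a joint passes its speed limit or range.

## Working session

There is one attempt and no reset: what is moved stays moved. The work goes in short steps, Python scripts to look and compute and a tool call to move; the robot and the scene stay as the last step left them, time stands still between calls to the robot, and variables do not carry over. Pictures are saved under pics/ and viewed, about 8 in all and at most 12, crops included, and the job is handed in when it is done.

Besides the shell and the picture viewer there is one more tool, called after ">>>" as name(argument=value, ...) on one line, values as JSON. carry_out: Moves the arm, as the interface text tells. Scaled input: -1 to 1 covers 0.15 m each way for a shift and pi/2 rad each way for a turn. Its arguments: {"type":"object","properties":{"steps":{"type":"array","items":{"type":"array","items":{"type":"array","items":{"type":"number","minimum":-1,"maximum":1}}}},"jaw":{"type":"number"},"force":{"type":"number"}},"required":["steps"]}

```bash
mkdir -p pics
cat > h.py <<'E'
import numpy as np, cv2
from plant import *
def save(im,name): cv2.imwrite('pics/'+name,im['pixels'][:,:,::-1])
def ray(im,px):
    u=cv2.undistortPoints(np.array([[px]],float),np.array(im['intrinsics']),np.array(im['distortion']))[0,0]
    d=np.array(im['rotation'])@np.array([u[0],-u[1],-1]); return np.array(im['eye']),d/np.linalg.norm(d)
def onz(im,px,z):
    e,d=ray(im,px); return e+d*(z-e[2])/d[2]
def tri(a,b):
    A=np.zeros((3,3));B=np.zeros(3)
    for e,d in (a,b):
        P=np.eye(3)-np.outer(d,d);A+=P;B+=P@e
    p=np.linalg.solve(A,B); return p,[np.linalg.norm((np.eye(3)-np.outer(d,d))@(p-e)) for e,d in (a,b)]
def proj(im,p):
    c=np.array(im['rotation']).T@(np.array(p,float)-np.array(im['eye'])); c=np.array([c[0],-c[1],-c[2]])
    return cv2.projectPoints(c[None],np.zeros(3),np.zeros(3),np.array(im['intrinsics']),np.array(im['distortion']))[0][0,0]
E
python3 - <<'E'
from h import *
for c in('top','side'):
    im=get_image(c);save(im,c+'0.png');print(c,np.round(im['eye'],3),np.round(im['rotation'],2).tolist())
    for l,z in (('cap_grip',.173),('driver',0),('fan_center',.03),('cutout',.052),('case',0),('mug',0),('meter',0),('tape',0),('screw_tray',0),('led_board',0),('cutters',0)):
        for r in pinpoint(l,c): print(l,np.round(r['position'],1),round(r['conf'],2),np.round(onz(im,r['position'],z),3))
print(read_state())
E
```

```text
top [0.422 0.007 1.186] [0.71, 0.02, -0.03, -0.7]Traceback (most recent call last):
  File "<stdin>", line 5, in <module>
  File "h.py", line 8, in onz
    e,d=ray(im,px); return e+d*(z-e[2])/d[2]
        ~~~^^^^^^^
  File "h.py", line 6, in ray
    d=np.array(im['rotation'])@np.array([u[0],-u[1],-1]); return np.array(im['eye']),d/np.linalg.norm(d)
      ~~~~~~~~~~~~~~~~~~~~~~~~^~~~~~~~~~~~~~~~~~~~~~~~~~
ValueError: matmul: Input operand 1 has a mismatch in its core dimension 0, with gufunc signature (n?,k),(k,m?)->(n?,m?) (size 3 is different from 4)
```

```bash
sed -i "s/^from plant import \*/from plant import *\nfrom plant import get_image as _gi\nfrom scipy.spatial.transform import Rotation as R\ndef get_image(c):\n    im=_gi(c); q=im['rotation']; im['rotation']=R.from_quat([q[1],q[2],q[3],q[0]]).as_matrix(); return im/" h.py
python3 - <<'E'
from h import *
for c in('top','side'):
    im=get_image(c);save(im,c+'0.png');print(c,np.round(im['eye'],3),np.round(im['rotation'],2).tolist())
    for l,z in (('cap_grip',.173),('driver',0),('fan_center',.03),('cutout',.052),('case',0),('mug',0),('meter',0),('tape',0),('screw_tray',0),('led_board',0),('cutters',0)):
        for r in pinpoint(l,c): print(l,np.round(r['position'],1),round(r['conf'],2),np.round(onz(im,r['position'],z),3))
print(read_state())
E
```

```text
top [0.422 0.007 1.186] [[0.01, 1.0, -0.08], [-1.0, 0.01, 0.02], [0.02, 0.08, 1.0]]
cap_grip [116.9 198.9] 0.7 [0.475 0.333 0.173]
cap_grip [121.7 265.6] 0.69 [0.307 0.316 0.173]
cap_grip [258.2 153. ] 0.5 [ 0.597 -0.026  0.173]
cap_grip [ 77.  184.1] 0.48 [0.512 0.435 0.173]
driver [147.7 259.7] 0.78 [0.305 0.293 0.   ]
driver [137.5 200.7] 0.62 [0.479 0.328 0.   ]
driver [ 97.1 190.9] 0.58 [0.507 0.448 0.   ]
fan_center [336.9 137.7] 0.71 [ 0.67  -0.264  0.03 ]
fan_center [380.1 149.2] 0.6 [ 0.637 -0.392  0.03 ]
fan_center [292.9 118.9] 0.57 [ 0.725 -0.133  0.03 ]
cutout [257.1 156.4] 0.56 [ 0.608 -0.026  0.052]
cutout [116.9 141.1] 0.51 [0.648 0.378 0.052]
case [237.  186.8] 0.97 [0.523 0.032 0.   ]
mug [381.6 148.5] 0.85 [ 0.644 -0.407  0.   ]
meter [137.6 203.3] 0.32 [0.471 0.327 0.   ]
tape [340.3 137.2] 0.61 [ 0.678 -0.281  0.   ]
screw_tray [294.7 121. ] 0.73 [ 0.726 -0.142  0.   ]
led_board [230.6 116.4] 0.59 [0.738 0.054 0.   ]
cutters [170.1 136.5] 0.96 [0.674 0.236 0.   ]
side [ 0.189 -0.787  0.9  ] [[0.91, 0.28, -0.29], [-0.41, 0.6, -0.69], [-0.02, 0.75, 0.66]]
cap_grip 
[... 807 characters left out ...]
]
{'clock': 1.3, 'joint_positions': array([ 1.11541217e+00,  4.80181961e-01,  1.59630794e+00,  1.62450256e-05,
        1.06510033e+00, -4.66298290e-02]), 'dq': array([-5.06897713e-04, -5.80695673e-04,  8.02004777e-04,  1.49163275e-03,
       -7.83236907e-04, -3.83645063e-05]), 'tau': array([ 4.35997266e-03, -9.50504994e+01, -4.30629909e+01,  4.91579358e-04,
        1.18304812e-03, -4.91218202e-05]), 'tcp_pos': array([0.25834294, 0.59644534, 0.2313053 ]), 'ee_rot': array([-6.58244667e-06,  2.02961177e-01,  9.79186785e-01,  2.93789372e-06]), 'contact_force': array([-0.36375899, -0.30748797, -0.19391432]), 'torque': array([-0.01461635,  0.01199885, -0.00071256]), 'opening': 0.08555677232864373}
```

View pics/top0.png

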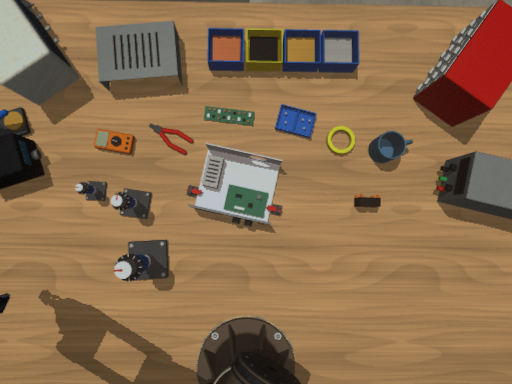

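View pics/side0.png

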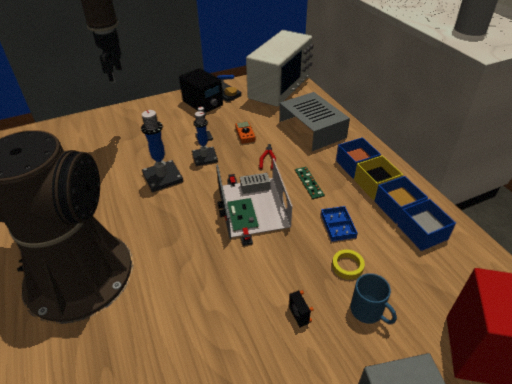

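Run:
```python
from h import *
t=get_image('top');s=get_image('side')
def crop(im,c,r,h,w=None):
    w=w or h
    return cv2.resize(im['pixels'][r-h:r+h,c-w:c+w,::-1],(390,290),interpolation=cv2.INTER_CUBIC)
cv2.imwrite('pics/c1.png',np.vstack([np.hstack([crop(t,120,202,14,19),crop(t,367,202,14,19)]),np.hstack([crop(s,203,120,18,24),crop(s,300,308,21,28)])]))
p=pinpoint('cap_grip','top'); 
a=min(pinpoint('cap_grip','top'),key=lambda r:abs(r['position'][0]-117))['position']
b=sorted(pinpoint('cap_grip','side'),key=lambda r:abs(r['position'][0]-198)+abs(r['position'][1]-120))
print(a,[r['position'] for r in b])
print('cap',tri(ray(t,a),ray(s,b[0]['position'])))
print([(r['position'],r['conf']) for r in pinpoint('fan_center','top')])
# mask of fan
for c,im in(('top',t),('side',s)):
    for r in outline_of('fan_center',c): print(c,r['rect'],r['conf'])
print(onz(t,(367,202),.055),onz(s,[300.6,306.7],.03))
```

```text
[117.5, 198.3] [[200.7, 107.8], [150.4, 115.7]]
cap (array([0.47438435, 0.32005986, 0.20937516]), [np.float64(7.460654228810685e-05), np.float64(7.460654228809591e-05)])
[([365.5, 202.5], 0.67)]
top [366.9, 201.3, 27.0, 10.3] 0.81
side [375.2, 297.4, 46.2, 53.6] 0.75
side [302.2, 308.6, 24.6, 34.7] 0.55
[ 0.47829563 -0.34299852  0.055     ] [ 0.48459191 -0.34724017  0.03      ]
```

View pics/c1.png

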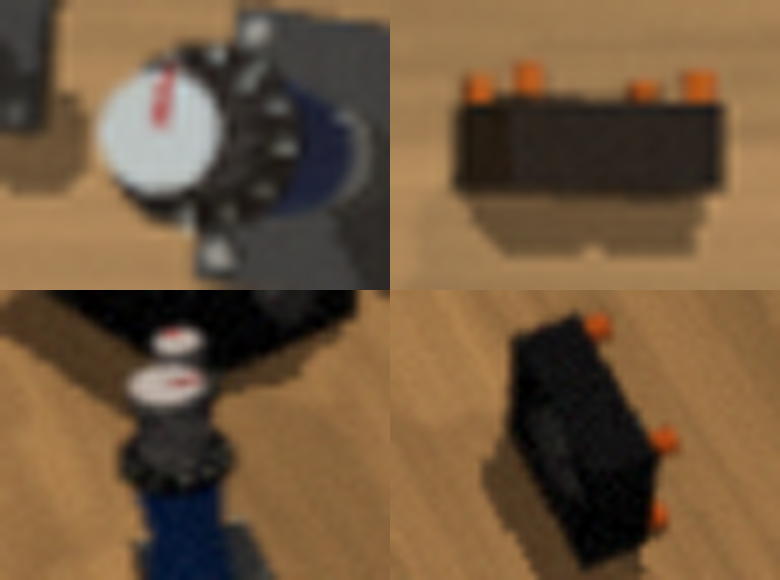

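Run:
```python
from h import *
t=get_image('top');s=get_image('side')
# cap tops from crop centres (white discs)
for n,z in(('top',.184),):
    print(onz(t,(116.6,200.5),.184),onz(s,(199.7,113.8),.184))
print('tri',tri(ray(t,(116.6,200.5)),ray(s,(199.7,113.8))))
print('grip',tri(ray(t,(116.9,198.9)),ray(s,(198.4,119.8))), onz(t,(117.5,198.3),.173))
# white disc centroid
for c,im,(u,v) in(('top',t,(117,200)),('side',s,(200,114))):
    p=im['pixels'].astype(int);m=(p.min(2)>150)
    m[:v-8]=0;m[v+9:]=0;m[:,:u-9]=0;m[:,u+10:]=0
    k,l,st,ce=cv2.connectedComponentsWithStats(m.astype(np.uint8)); print(c,st[1:].tolist(),ce[1:].round(2).tolist())
S=read_state();q=S['ee_rot'];Rm=R.from_quat([q[1],q[2],q[3],q[0]]).as_matrix();print(Rm.round(3))
for g in([.475,.327],[.472,.327]): print((Rm.T@(np.array([*g,.26])-S['tcp_pos'])/.15).round(3))
```

```text
[0.47009809 0.33027376 0.184     ] [0.47046716 0.32689912 0.184     ]
tri (array([0.47082022, 0.33087529, 0.18157995]), [np.float64(0.0006323755361651947), np.float64(0.0006323755361651605)])
grip (array([0.47155107, 0.34094936, 0.15260314]), [np.float64(0.004361538429771259), np.float64(0.004361538429771161)]) [0.47624258 0.33173599 0.173     ]
top [[111, 195, 11, 11, 90]] [[115.93, 200.41]]
side [[199, 108, 3, 1, 3], [196, 112, 6, 4, 16]] [[200.0, 108.0], [198.31, 113.5]]
[[-0.918  0.397  0.   ]
 [ 0.397  0.918  0.   ]
 [ 0.     0.    -1.   ]]
[-2.039 -1.074 -0.191]
[-2.021 -1.082 -0.191]
```

>>> carry_out(steps=[[[-0.25, -0.134, 0, 0, 0, 0], [-0.25, -0.134, 0, 0, 0, 0], [-0.25, -0.134, 0, 0, 0, 0], [-0.25, -0.134, 0, 0, 0, 0], [-0.25, -0.134, 0, 0, 0, 0], [-0.25, -0.134, 0, 0, 0, 0], [-0.25, -0.134, 0, 0, 0, 0], [-0.25, -0.134, 0, 0, 0, 0]]], jaw=0)

```text
clock: 2.6
tcp_pos: [0.4706, 0.3282, 0.2315]
ee_rot: [0.0, 0.203, 0.979, 0.0]
contact_force: [-0.6, 0.4, -0.6]
opening: 0.0847
```

>>> carry_out(steps=[[[0, 0, 0.12, 0, 0, 0], [0, 0, 0.12, 0, 0, 0], [0, 0, 0.12, 0, 0, 0], [0, 0, 0.08, 0, 0, 0], [0, 0, 0.05, 0, 0, 0], [0, 0, 0.02, 0, 0, 0], [0, 0, 0, 0, 0, 0], [0, 0, 0, 0, 0, 0]]])

```text
clock: 3.4
tcp_pos: [0.47, 0.33, 0.1554]
ee_rot: [0.0, 0.203, 0.979, 0.0]
contact_force: [-0.1, -0.7, 0.4]
opening: 0.0855
```

Run:
```python
from h import *
t=get_image('top');s=get_image('side')
print(read_state()['tcp_pos'],read_state()['contact_force'])
cv2.imwrite('pics/c2.png',np.hstack([cv2.resize(t['pixels'][180:220,92:142,::-1],(390,312),interpolation=3),cv2.resize(s['pixels'][90:140,170:232,::-1],(390,312),interpolation=3)]))
```

```text
[0.47002902 0.32991499 0.15544056] [-0.36517114  0.76369246 -0.85220895]
```

View pics/c2.png

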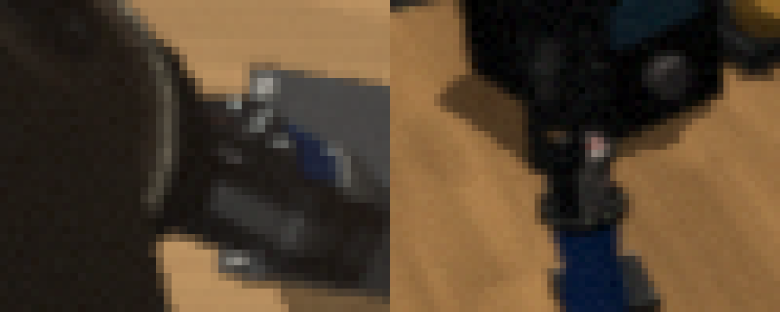

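>>> carry_out(steps=[[[0, 0, 0, 0, 0, 0], [0, 0, 0, 0, 0, 0], [0, 0, 0, 0, 0, 0], [0, 0, 0, 0, 0, 0], [0, 0, 0, 0, 0, 0], [0, 0, 0, 0, 0, 0], [0, 0, 0, 0, 0, 0], [0, 0, 0, 0, 0, 0]]], jaw=1, force=30)

```text
clock: 4.3
tcp_pos: [0.4703, 0.3306, 0.1553]
ee_rot: [0.0, 0.203, 0.979, 0.001]
contact_force: [-0.1, 6.4, 1.5]
opening: 0.0294
```

>>> carry_out(steps=[[[0, 0, 0, 0, 0, 0.0875], [0, 0, 0, 0, 0, 0.0875], [0, 0, 0, 0, 0, 0.0875], [0, 0, 0, 0, 0, 0.0875], [0, 0, 0, 0, 0, 0.0875], [0, 0, 0, 0, 0, 0.0875], [0, 0, 0, 0, 0, 0.0875], [0, 0, 0, 0, 0, 0.0875]]])

```text
clock: 5.1
tcp_pos: [0.4696, 0.3302, 0.1552]
ee_rot: [-0.0, 0.687, 0.727, 0.0]
contact_force: [-3.9, 3.5, 7.5]
opening: 0.0295
```

Run:
```python
from plant import *
S=read_state();print({k:S[k].round(3) if hasattr(S[k],'round') else S[k] for k in('clock','joint_positions','tcp_pos','ee_rot','contact_force','torque','opening')})
```

```text
{'clock': 5.1, 'joint_positions': array([5.600e-01, 4.640e-01, 1.849e+00, 1.000e-03, 8.290e-01, 5.020e-01]), 'tcp_pos': array([0.47 , 0.33 , 0.155]), 'ee_rot': array([-0.   ,  0.687,  0.727,  0.   ]), 'contact_force': array([-3.92 ,  3.51 ,  7.481]), 'torque': array([0.67 , 0.945, 0.186]), 'opening': 0.02949908031136507}
```

>>> carry_out(steps=[[[0, 0, 0, 0, 0, 0], [0, 0, 0, 0, 0, 0], [0, 0, 0, 0, 0, 0], [0, 0, 0, 0, 0, 0], [0, 0, 0, 0, 0, 0], [0, 0, 0, 0, 0, 0], [0, 0, -0.2, 0, 0, 0], [0, 0, -0.3, 0, 0, 0]]], jaw=0)

```text
clock: 5.9
tcp_pos: [0.4683, 0.3287, 0.2285]
ee_rot: [-0.001, 0.685, 0.729, -0.002]
contact_force: [1.0, 0.5, 0.3]
opening: 0.0854
```

Run:
```python
from h import *
S=read_state();q=S['ee_rot'];Rm=R.from_quat([q[1],q[2],q[3],q[0]]).as_matrix();print(S['tcp_pos'],S['opening'],Rm.round(3))
s=get_image('side');t=get_image('top')
# fan from top: frame top-face at z=.06; frame in crop px; mounts
def c2p(x,y): return (348+x/390*38,188+y/290*28)
for n,a in(('backL',c2p(459-390,190)),('backR',c2p(722-390,190)),('frontL',c2p(460-390,100)),('frontR',c2p(722-390,103))):print(n,np.round(a,1),onz(t,a,.06).round(4))
# side crop of fan : cols 272-328, rows 287-329; top face corners
def s2p(x,y): return (272+x/390*56,287+y/290*42)
for n,a in(('A',s2p(515-390,332-290)),('B',s2p(578-390,316-290)),('C',s2p(660-390,455-290)),('D',s2p(590-390,480-290))):print(n,np.round(a,1),onz(s,a,.06).round(4))
cv2.imwrite('pics/c3.png',np.hstack([cv2.resize(t['pixels'][188:216,101:139,::-1],(390,290),interpolation=3),cv2.resize(s['pixels'][90:140,170:232,::-1],(390,290),interpolation=3)]))
```

```text
[0.46832158 0.32870312 0.22846295] 0.08541680267263685 [[-0.063  0.998 -0.004]
 [ 0.998  0.063 -0.003]
 [-0.002 -0.004 -1.   ]]
backL [354.7 206.3] [ 0.4653 -0.306   0.06  ]
backR [380.3 206.3] [ 0.466  -0.3796  0.06  ]
frontL [354.8 197.7] [ 0.4902 -0.3066  0.06  ]
frontR [380.3 197.9] [ 0.49 -0.38  0.06]
A [289.9 293.1] [ 0.4688 -0.3201  0.06  ]
B [299.  290.8] [ 0.4913 -0.3235  0.06  ]
C [310.8 310.9] [ 0.4903 -0.3815  0.06  ]
D [300.7 314.5] [ 0.4651 -0.38    0.06  ]
```

View pics/c3.png

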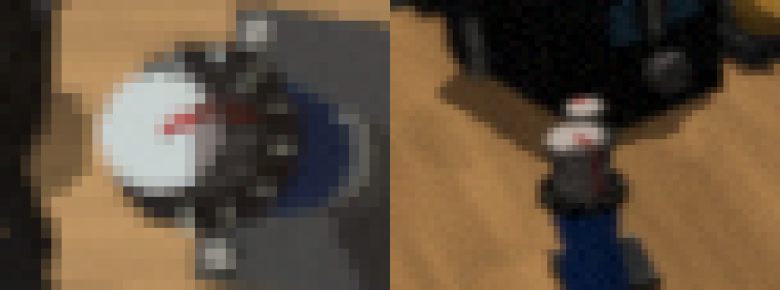

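>>> carry_out(steps=[[[0, 0, -0.02, 0, 0, 0.094], [0, 0, -0.02, 0, 0, 0.094], [0, 0, -0.02, 0, 0, 0.094], [0, 0, 0, 0, 0, 0.094], [0, 0, 0, 0, 0, 0.094], [0, 0, 0, 0, 0, 0.094], [0, 0, 0, 0, 0, 0.094], [0, 0, 0, 0, 0, 0.094]]])

```text
clock: 6.8
tcp_pos: [0.4697, 0.3296, 0.2386]
ee_rot: [0.0, 0.975, 0.221, -0.0]
contact_force: [-0.4, 0.1, 0.4]
opening: 0.0853
```

>>> carry_out(steps=[[[0, 0, 0, 0, 0, 0.094], [0, 0, 0, 0, 0, 0.094], [0, 0, 0, 0, 0, 0.094], [0, 0, 0, 0, 0, 0], [0, 0.3, 0, 0, 0, 0], [0, 0.3, 0, 0, 0, 0], [0, 0.3, 0, 0, 0, 0], [0, 0.3, 0, 0, 0, 0]]])

```text
clock: 7.6
tcp_pos: [0.471, 0.1482, 0.2388]
ee_rot: [0.0, 1.0, 0.008, 0.0]
contact_force: [-0.0, 0.0, 0.3]
opening: 0.0852
```

>>> carry_out(steps=[[[0.02, 0.3, 0, 0, 0, 0], [0.02, 0.3, 0, 0, 0, 0], [0.02, 0.3, 0, 0, 0, 0], [0, 0.3, 0, 0, 0, 0], [0, 0.3, 0, 0, 0, 0], [0, 0.3, 0, 0, 0, 0], [0, 0.3, 0, 0, 0, 0], [0, 0.3, 0, 0, 0, 0]]])

```text
clock: 8.4
tcp_pos: [0.4832, -0.2122, 0.2389]
ee_rot: [0.0, 1.0, 0.007, 0.0]
contact_force: [0.6, 0.8, 0.1]
opening: 0.0851
```

>>> carry_out(steps=[[[-0.035, 0.31, 0, 0, 0, 0.0095], [0, 0.31, 0, 0, 0, 0], [0, 0.31, 0, 0, 0, 0], [0, 0, 0.25, 0, 0, 0], [0, 0, 0.25, 0, 0, 0], [0, 0, 0.25, 0, 0, 0], [0, 0, 0, 0, 0, 0], [0, 0, 0, 0, 0, 0]]])

```text
clock: 9.2
tcp_pos: [0.4782, -0.3497, 0.1266]
ee_rot: [-0.0, 1.0, -0.001, -0.0]
contact_force: [1.6, -0.3, 1.6]
opening: 0.0857
```

Run:
```python
from h import *
t=get_image('top');s=get_image('side')
print(read_state()['tcp_pos'])
a=cv2.resize(s['pixels'][250:340,250:370,::-1],(400,300),interpolation=3)
b=cv2.resize(cv2.imread('pics/top0.png')[140:230,180:300],(400,300),interpolation=3)
c=cv2.resize(cv2.imread('pics/side0.png')[155:251,205:303],(306,300),interpolation=3)
d=cv2.resize(t['pixels'][170:232,330:412,::-1],(400,300),interpolation=3)
cv2.imwrite('pics/c4.png',np.vstack([np.hstack([a,d]),np.hstack([b,c,np.zeros((300,94,3),np.uint8)])]))
```

```text
[ 0.47924881 -0.35049609  0.1282663 ]
```

View pics/c4.png

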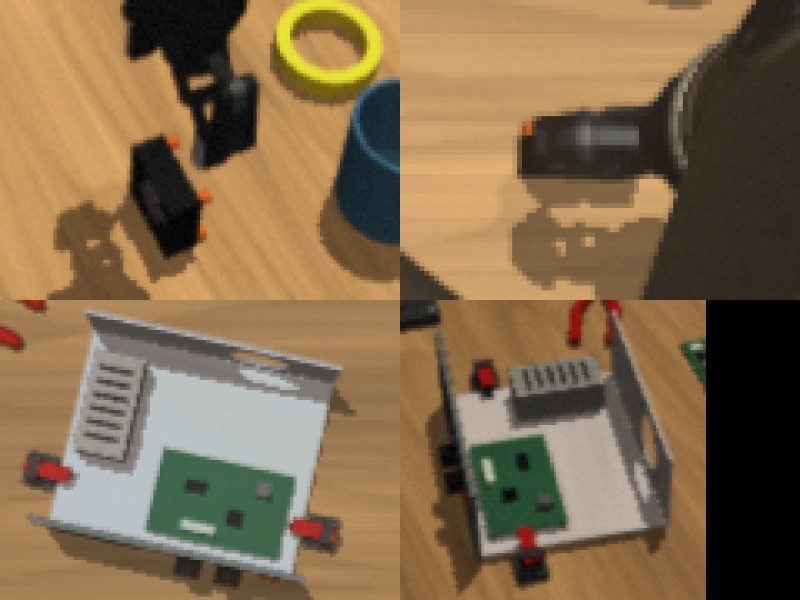

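>>> carry_out(steps=[[[0, 0, 0.15, 0, 0, 0], [0, 0, 0.15, 0, 0, 0], [0, 0, 0.15, 0, 0, 0], [0, 0, 0.15, 0, 0, 0], [0, 0, 0.1, 0, 0, 0], [0, 0, 0.03, 0, 0, 0], [0, 0, 0, 0, 0, 0], [0, 0, 0, 0, 0, 0]]])

```text
clock: 10.1
tcp_pos: [0.4789, -0.3503, 0.0179]
ee_rot: [0.0, 1.0, -0.003, 0.001]
contact_force: [-0.5, 0.1, -1.0]
opening: 0.0854
```

>>> carry_out(steps=[[[0, 0, 0, 0, 0, 0], [0, 0, 0, 0, 0, 0], [0, 0, 0, 0, 0, 0], [0, 0, 0, 0, 0, 0], [0, 0, 0, 0, 0, 0], [0, 0, 0, 0, 0, 0], [0, 0, 0, 0, 0, 0], [0, 0, 0, 0, 0, 0]]], jaw=1, force=45)

```text
clock: 10.9
tcp_pos: [0.4786, -0.3501, 0.0178]
ee_rot: [0.0, 1.0, -0.003, 0.0]
contact_force: [-1.1, 1.7, 10.0]
opening: 0.0597
```

Run:
```python
from h import *
S=read_state();print(S['tcp_pos'],S['contact_force'],S['opening'],S['ee_rot'])
t=get_image('top');s=get_image('side')
P=lambda x,y:(180+(x)/3.3333,140+(y-300)/3.3333)
Q=lambda x,y:(205+(x-400)/3.122,155+(y-300)/3.122)
pts={}
for n,im,px,z in(('rearL',t,P(88,314),.095),('rearR',t,P(341,368),.095),('frL',t,P(30,518),.097),('frR',t,P(301,579),.097),
 ('rearLs',s,Q(613,312),.095),('rearRs',s,Q(671,460),.095)):
    pts[n]=onz(im,px,z);print(n,pts[n].round(4))
for a,b in(('rearL','rearR'),('frL','frR'),('rearLs','rearRs')):
    d=pts[a]-pts[b];print(a,np.degrees(np.arctan2(-d[0],d[1])),np.linalg.norm(d))
# cutout twice
ct=pinpoint('cutout','top');cs=pinpoint('cutout','side');print([(r['position'],r['conf']) for r in ct+cs])
for a in ct[:1]:
  for b in cs[:1]: print(tri(ray(t,a['position']),ray(s,b['position'])))
print('1st',tri(ray(t,(257.1,156.4)),ray(s,(284.1,200.))))
```

```text
[ 0.47864051 -0.35011497  0.0177988 ] [-1.11750673  1.74573316 10.03355909] 0.05967554446238915 [ 3.78134282e-04  9.99995476e-01 -2.94392961e-03  4.89079239e-04]
rearL [0.6332 0.1161 0.095 ]
rearR [ 0.5901 -0.0954  0.095 ]
frL [0.4625 0.1607 0.097 ]
frR [ 0.4143 -0.0626  0.097 ]
rearLs [0.634  0.1138 0.095 ]
rearRs [ 0.5894 -0.0966  0.095 ]
rearL -11.533599426632607 0.21586473587688373
frL -12.18961026864364 0.22845325414367054
rearLs -11.971486849459044 0.2150682358265999
[([258.3, 155.6], 0.61)]
1st (array([ 0.60561096, -0.02569688,  0.04996283]), [np.float64(0.00235355073208599), np.float64(0.0023535507320861645)])
```

```bash
cat > fit.py <<'E'
from h import *
from scipy.optimize import minimize
def L(a,b,n=60): return np.linspace(a,b,n)
th=np.linspace(0,2*np.pi,120)
circ=np.c_[np.full(120,.0855),-.04+.0275*np.cos(th),.052+.0275*np.sin(th)]
ps=[[-.023,.055,.047],[.067,.055,.047],[.067,.101,.047],[-.023,.101,.047]]
M=[circ,L([.0855,-.11,.095],[.0855,.11,.095]),L([-.087,-.116,.097],[-.087,.116,.097]),
 L([-.087,-.116,.097],[-.09,-.116,.011],20),L([-.085,.11,.011],[.085,.11,.011]),L([-.085,-.11,.011],[.085,-.11,.011])]+[L(ps[i],ps[(i+1)%4]) for i in range(4)]
M=np.vstack(M).astype(float)
def world(p,pts):
    c,s=np.cos(p[2]),np.sin(p[2]);return np.c_[p[0]+c*pts[:,0]-s*pts[:,1],p[1]+s*pts[:,0]+c*pts[:,1],pts[:,2]]
def projm(im,W):
    c=(W-im['eye'])@im['rotation']; c=c*[1,-1,-1]
    return cv2.projectPoints(c,np.zeros(3),np.zeros(3),np.array(im['intrinsics']),np.array(im['distortion']))[0][:,0]
def grad(im,sg):
    g=cv2.GaussianBlur(im['pixels'].astype(np.float32),(0,0),.7)
    gm=np.sqrt(cv2.Sobel(g,cv2.CV_32F,1,0)**2+cv2.Sobel(g,cv2.CV_32F,0,1)**2).sum(2)
    return cv2.GaussianBlur(np.minimum(gm,200),(0,0),sg)
def score(p,ims,G):
    s=0
    for im,g in zip(ims,G):
        q=projm(im,world(p,M)).astype(np.float32);s+=cv2.remap(g,q[None,:,0],q[None,:,1],1).mean()
    return -s
E
python3 - <<'E'
from fit import *
ims={}
for c in('top','side'):
    im=get_image(c);im['pixels']=cv2.imread(f'pics/{c}0.png')[:,:,::-1].copy();ims[c]=im
for sel in(['top'],['side'],['top','side']):
    p=np.array([.5225,.028,-.206])
    for sg in(2,1,.6):
        G=[grad(ims[c],sg) for c in sel]
        r=minimize(score,p,args=([ims[c] for c in sel],G),method='Nelder-Mead',options=dict(initial_simplex=p+np.vstack([np.zeros(3),np.diag([.006,.006,.03])]),xatol=1e-5,fatol=1e-4));p=r.x
    print(sel,p.round(4),np.degrees(p[2]).round(2),r.fun,'cutout',world(p,np.array([[.0855,-.04,.052]])).round(4))
out=[]
for c,(u0,v0,w,h) in(('top',(185,140,100,90)),('side',(205,150,100,100))):
    k=4;im=cv2.resize(ims[c]['pixels'][v0:v0+h,u0:u0+w,::-1],None,fx=k,fy=k,interpolation=3)
    for q in (projm(ims[c],world(p,M))-[u0,v0]+.5)*k: cv2.circle(im,tuple(int(v) for v in q),0,(255,0,255),-1)
    out.append(cv2.copyMakeBorder(im,0,400-h*k,0,0,0))
cv2.imwrite('pics/c5.png',np.hstack(out))
E
```

```text
['top'] [ 0.5272  0.0331 -0.2242] -12.84 -189.9667510986328 cutout [[ 0.6016 -0.0249  0.052 ]]
['side'] [ 0.5266  0.0284 -0.1979] -11.34 -192.1513671875 cutout [[ 0.6025 -0.0276  0.052 ]]
['top', 'side'] [ 0.5269  0.0304 -0.212 ] -12.15 -379.409912109375 cutout [[ 0.6021 -0.0267  0.052 ]]
```

View pics/c5.png

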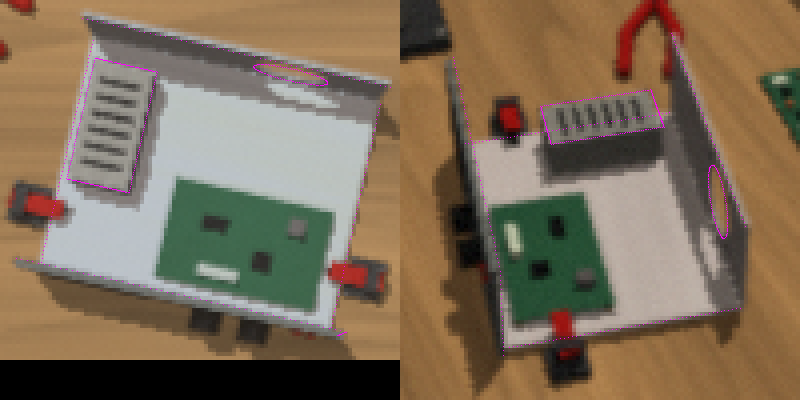

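>>> carry_out(steps=[[[0, 0, -0.1, 0, 0, 0], [0, 0, -0.25, 0, 0, 0], [0, 0, -0.25, 0, 0, 0], [0, 0, -0.2, 0, 0, 0], [0, 0, -0.1, 0, 0, 0], [0, 0, 0, 0, 0, 0.066], [0, 0, 0, 0, 0, 0.065], [0, 0, 0, 0, 0, 0]]])

```text
clock: 12.0
tcp_pos: [0.4783, -0.3498, 0.153]
ee_rot: [0.0, 0.994, -0.107, 0.0]
contact_force: [-0.8, 0.0, -0.8]
opening: 0.0595
```

>>> carry_out(steps=[[[0.016, -0.2, 0, 0, 0, 0], [0.016, -0.3, 0, 0, 0, 0], [0.016, -0.3, 0, 0, 0, 0], [0.016, -0.3, 0, 0, 0, 0], [0.016, -0.3, 0, 0, 0, 0], [0.016, -0.3, 0, 0, 0, 0], [0.016, -0.3, 0, 0, 0, 0], [0.016, -0.28, 0, 0, 0, 0]]])

```text
clock: 12.8
tcp_pos: [0.569, -0.0174, 0.1524]
ee_rot: [-0.0, 0.995, -0.104, 0.0]
contact_force: [0.8, 0.4, -0.9]
opening: 0.0597
```

```bash
cat > go.py <<'E'
from fit import *
P=np.array([.5269,.0304,-.212])
def rep(): 
    S=read_state();q=S['ee_rot'];Rm=R.from_quat([q[1],q[2],q[3],q[0]]).as_matrix()
    c,s=np.cos(P[2]),np.sin(P[2]);C=np.array([[c,-s,0],[s,c,0],[0,0,1]])
    print('clock',S['clock'],'case-frame tcp-cutout mm',((C.T@(S['tcp_pos']-[*P[:2],0])-[.0855,-.04,.0398])*1e3).round(2),'yaw err deg',np.degrees(np.arctan2(Rm[1,0],Rm[0,0])-P[2]).round(2),'tilt',(C.T@Rm[:,2]).round(4),'F case',(C.T@S['contact_force']).round(2),'open',S['opening'])
E
python3 - <<'E'
from go import *
rep()
t=get_image('top');s=get_image('side');rep()
a=cv2.resize(t['pixels'][125:200,215:315,::-1],(400,300),interpolation=3)
b=cv2.resize(s['pixels'][140:215,230:330,::-1],(400,300),interpolation=3)
cv2.imwrite('pics/c6.png',np.hstack([a,b]))
E
```

```text
clock 12.8 case-frame tcp-cutout mm [-34.24   2.12 112.56] yaw err deg 0.24 tilt [ 3.e-04  1.e-04 -1.e+00] F case [ 0.74  0.53 -0.9 ] open 0.05972665289558102
clock 12.9 case-frame tcp-cutout mm [-33.93   4.55 112.54] yaw err deg 0.43 tilt [ 8.e-04  9.e-04 -1.e+00] F case [-0.33  0.14 -1.34] open 0.059679779902119
```

View pics/c6.png

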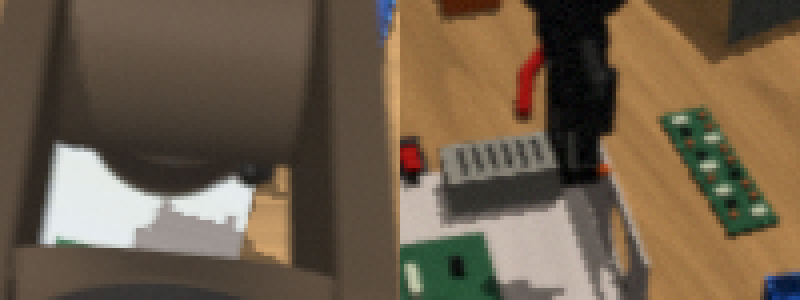

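>>> carry_out(steps=[[[0, 0.03, 0.05, 0, 0, 0.0048], [0, 0, 0.15, 0, 0, 0], [0, 0, 0.2, 0, 0, 0], [0, 0, 0.2, 0, 0, 0], [0, 0, 0.1, 0, 0, 0], [0, 0, 0.05, 0, 0, 0], [0, 0, 0, 0, 0, 0], [0, 0, 0, 0, 0, 0]]])

```text
clock: 13.7
tcp_pos: [0.5681, -0.0245, 0.0399]
ee_rot: [0.0, 0.994, -0.11, 0.0]
contact_force: [-0.2, -0.1, -1.5]
opening: 0.0595
```

Run:
```python
from go import *
rep()
s=get_image('side');rep()
S=read_state();q=S['ee_rot'];Rm=R.from_quat([q[1],q[2],q[3],q[0]]).as_matrix()
k=6;u0,v0=225,155;w,h=130,95
im=cv2.resize(s['pixels'][v0:v0+h,u0:u0+w,::-1],None,fx=k,fy=k,interpolation=3)
def draw(W,col):
    for q in (projm(s,W)-[u0,v0]+.5)*k: cv2.circle(im,tuple(int(v) for v in q),1,col,-1)
draw(world(P,circ),(255,0,255))
# fan frame outline in tool coords: x=case x, y tool, z down ; centre 12.2mm above tcp
B=np.array([[x,y,z] for x in(-.0125,.0125) for y in(-.03,.03) for z in(-.0122-.03,-.0122+.03)])
E=[(i,j) for i in range(8) for j in range(i) if (B[i]!=B[j]).sum()==1]
for i,j in E: draw(S['tcp_pos']+L(B[i],B[j],25)@Rm.T,(0,255,0))
cv2.imwrite('pics/c7.png',im)
```

```text
clock 13.7 case-frame tcp-cutout mm [-33.61  -5.04   0.07] yaw err deg -0.43 tilt [ 6.e-04  0.e+00 -1.e+00] F case [-0.15 -0.18 -1.5 ] open 0.05954613081452663
clock 13.75 case-frame tcp-cutout mm [-33.4   -4.84   0.35] yaw err deg -0.42 tilt [ 1.2e-03  1.0e-04 -1.0e+00] F case [-0.1   0.58 -0.39] open 0.05992777769693929
```

View pics/c7.png

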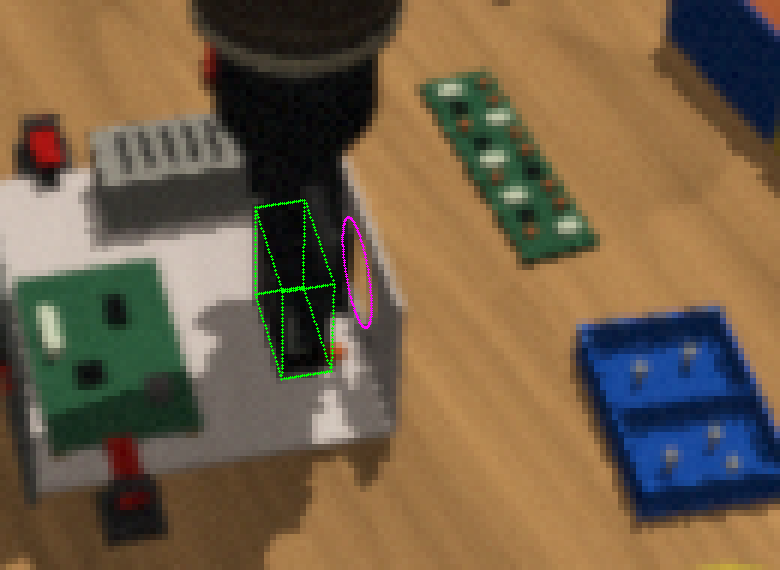

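>>> carry_out(steps=[[[0, -0.0325, 0, 0, 0, -0.0047], [0, 0, 0, 0, 0, 0], [0, 0, 0, 0, 0, 0], [0, 0, 0, 0, 0, 0], [0, 0, 0, 0, 0, 0], [0, 0, 0, 0, 0, 0], [0, 0, 0, 0, 0, 0], [0, 0, 0, 0, 0, 0]]])

```text
clock: 14.55
tcp_pos: [0.5689, -0.0191, 0.0393]
ee_rot: [-0.0, 0.994, -0.106, -0.0]
contact_force: [0.2, -0.3, -0.5]
opening: 0.0595
```

Run:
```python
from go import *
import fit
rep()
ims={}
for c in('top','side'):
    im=get_image(c);im['pixels']=cv2.imread(f'pics/{c}0.png')[:,:,::-1].copy();ims[c]=im
rep()
full=M.copy()
for name,m in(('circle',circ),('rest',M[120:])):
  fit.M=m
  for sel in(['top'],['side'],['top','side']):
    G=[grad(ims[c],.8) for c in sel];best=[]
    for a in np.arange(-.007,.0071,.0005):
      for b in np.arange(-.006,.0061,.001):
        c,s=np.cos(P[2]),np.sin(P[2]);best.append((score(P+[c*b-s*a,s*b+c*a,0],[ims[k] for k in sel],G),a,b))
    best.sort();print(name,sel,[tuple(np.round(x,4)) for x in best[:3]])
```

```text
clock 14.55 case-frame tcp-cutout mm [-33.98   0.43  -0.52] yaw err deg 0.01 tilt [-0.  0. -1.] F case [ 0.23 -0.21 -0.5 ] open 0.059502055420900056
clock 14.65 case-frame tcp-cutout mm [-33.99   0.43  -0.53] yaw err deg 0.01 tilt [-1.e-04 -0.e+00 -1.e+00] F case [-0.64  0.06 -1.51] open 0.059359259474847645
circle ['top'] [(np.float64(-195.4063), np.float64(-0.0015), np.float64(0.006)), (np.float64(-195.3643), np.float64(-0.001), np.float64(0.006)), (np.float64(-195.3454), np.float64(-0.002), np.float64(0.006))]
circle ['side'] [(np.float64(-191.4136), np.float64(0.0065), np.float64(0.005)), (np.float64(-191.3801), np.float64(0.006), np.float64(0.005)), (np.float64(-191.3778), np.float64(0.007), np.float64(0.005))]
circle ['top', 'side'] [(np.float64(-381.5403), np.float64(0.006), np.float64(0.006)), (np.float64(-381.5037), np.float64(0.007), np.float64(0.006)), (np.float64(-381.4837), np.float64(0.0065), np.float64(0.006))]
rest ['top'] [(np.float64(-186.6931), np.float64(0.002), np.float64(0.0)), (np.float64(-186.6757), np.float64(0.0015), np.float64(0.0)), (np.float64(-186.6371), np.float64(0.0025), np.float64(0.0))]
rest ['side'] [(np.float64(-189.3253), np.float64(-0.002), np.float64(-0.001)), (np.float64(-189.3034), np.float64(-0.0015), np.float64(-0.001)), (np.float64(-189.2469), np.float64(-0.002), np.float64(-0.002))]
rest ['top', 'side'] [(np.float64(-373.6236), np.float64(-0.0), np.float64(0.0)), (np.float64(-373.5234), np.float64(-0.0), np.float64(-0.001)), (np.float64(-373.5229), np.float64(-0.0005), np.float64(0.0))]
```

Run:
```python
from go import *
s=get_image('side');S=read_state();q=S['ee_rot'];Rm=R.from_quat([q[1],q[2],q[3],q[0]]).as_matrix()
y=.03;za,zb=-.0122-.03,-.0122+.03
T=np.vstack([L([-.0125,y,-.02],[-.0125,y,zb],60),L([.0125,y,-.02],[.0125,y,zb],60),L([-.0125,y,zb],[.0125,y,zb],30),L([-.0125,-y,-.01],[-.0125,-y,zb],40)*0+L([-.0125,y,zb],[-.0125,-y,zb],40)])
for sg in(.6,1.0):
  g=grad(s,sg);r=[]
  for a in np.arange(-.006,.0061,.0005):
    for b in np.arange(-.006,.0061,.0005):
      W=S['tcp_pos']+(T+[b,-a,0])@Rm.T;p=projm(s,W).astype(np.float32)
      r.append((cv2.remap(g,p[None,:,0],p[None,:,1],1).mean(),a,b))
  r.sort(reverse=True);print(sg,[tuple(np.round(x,4)) for x in r[:4]])
# orange mount seen in the side view
p=s['pixels'].astype(int);m=(p[...,0]>150)&(p[...,1]<120)&(p[...,2]<70);m[:150]=0;m[240:]=0;m[:,:255]=0;m[:,295:]=0
k,l,st,ce=cv2.connectedComponentsWithStats(m.astype(np.uint8));print(st[1:].tolist(),ce[1:].round(1).tolist())
for yy in(-.024,.024):
  for zz in(-.024,.024): print('mount tip/mid pred',projm(s,S['tcp_pos']+np.array([[.0195,yy,-.0122+zz]])@Rm.T).round(1))
```

```text
0.6 [(np.float64(194.4792), np.float64(0.0015), np.float64(-0.0025)), (np.float64(194.4557), np.float64(0.002), np.float64(-0.0025)), (np.float64(194.3758), np.float64(0.001), np.float64(-0.0025)), (np.float64(194.2473), np.float64(0.0025), np.float64(-0.0025))]
1.0 [(np.float64(189.4213), np.float64(0.0025), np.float64(-0.0005)), (np.float64(189.3938), np.float64(0.002), np.float64(-0.0005)), (np.float64(189.3581), np.float64(0.002), np.float64(-0.001)), (np.float64(189.3254), np.float64(0.0015), np.float64(-0.001))]
[[255, 154, 1, 1, 1], [257, 160, 1, 1, 1], [289, 161, 1, 1, 1], [257, 163, 2, 3, 3], [289, 178, 1, 1, 1], [284, 196, 1, 1, 1], [280, 211, 2, 2, 3], [287, 227, 8, 13, 35], [278, 233, 8, 7, 20], [282, 233, 1, 1, 1], [285, 239, 1, 1, 1]] [[255.0, 154.0], [257.0, 160.0], [289.0, 161.0], [257.7, 164.0], [289.0, 178.0], [284.0, 196.0], [280.3, 211.7], [291.6, 233.3], [281.0, 236.3], [282.0, 233.0], [285.0, 239.0]]
mount tip/mid pred [[277.4 189.4]]
mount tip/mid pred [[277.1 200.9]]
mount tip/mid pred [[281.4 200.5]]
mount tip/mid pred [[281.  212.1]]
```

Run:
```python
from go import *
out=[]
for c,(u0,v0,w,h,k) in(('side',(274,180,24,40,15)),('top',(242,150,36,18,12))):
    im0=get_image(c);px=cv2.imread(f'pics/{c}0.png')
    im=cv2.resize(px[v0:v0+h,u0:u0+w],None,fx=k,fy=k,interpolation=cv2.INTER_LINEAR)
    im=cv2.convertScaleAbs(im,alpha=1.3)
    for off,col in((0,(255,0,255)),(-.004,(0,255,0))):
        W=world(P,circ+[0,off,0])
        for q in (projm(im0,W)-[u0,v0]+.5)*k: cv2.circle(im,tuple(int(v) for v in q),1,col,-1)
    out.append(im)
H=600;a=out[0];b=out[1]
cv2.imwrite('pics/c8.png',np.hstack([a,cv2.copyMakeBorder(b,0,H-b.shape[0],0,0,0)]))
```

```text
(no output)
```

View pics/c8.png

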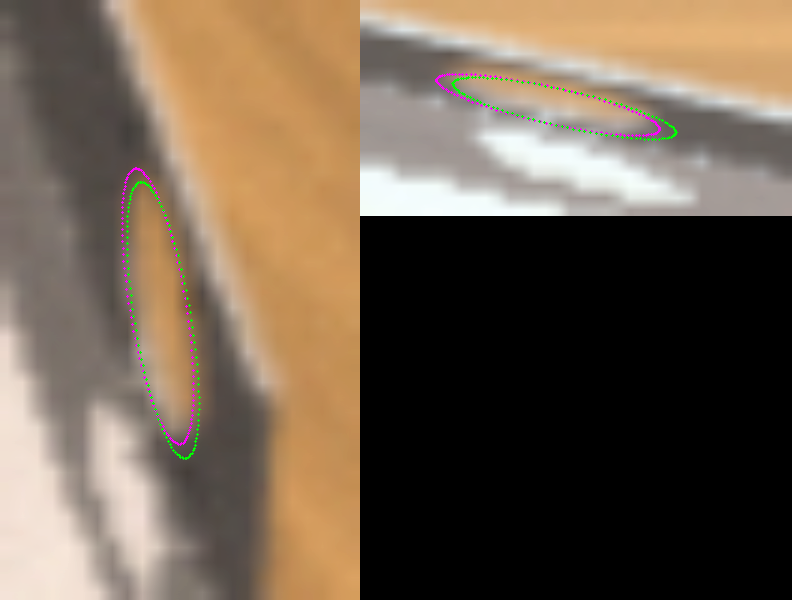

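>>> carry_out(steps=[[[0, 0.0155, -0.0035, 0, 0, 0], [0, 0, 0, 0, 0, 0], [0.015, 0, 0, 0, 0, 0], [0.015, 0, 0, 0, 0, 0], [0.015, 0, 0, 0, 0, 0], [0.015, 0, 0, 0, 0, 0], [0, 0, 0, 0, 0, 0], [0, 0, 0, 0, 0, 0]]])

```text
clock: 15.6
tcp_pos: [0.5773, -0.0233, 0.0398]
ee_rot: [0.0, 0.994, -0.106, -0.0]
contact_force: [-0.1, -0.1, -1.8]
opening: 0.0596
```

```bash
python3 -c "
from go import *
rep()
for i in range(3): get_image('side');rep()"
```

```text
clock 15.6 case-frame tcp-cutout mm [-2.498e+01 -1.880e+00 -1.000e-02] yaw err deg 0.01 tilt [-1.e-04 -0.e+00 -1.e+00] F case [-0.1  -0.09 -1.76] open 0.05956364733392257
clock 15.65 case-frame tcp-cutout mm [-25.09  -1.88  -0.03] yaw err deg 0.01 tilt [-2.e-04 -0.e+00 -1.e+00] F case [-0.22 -0.29 -0.56] open 0.059351557285352394
clock 15.7 case-frame tcp-cutout mm [-2.509e+01 -1.840e+00 -1.000e-02] yaw err deg 0.01 tilt [-1.e-04 -0.e+00 -1.e+00] F case [ 0.02 -0.5  -1.24] open 0.05948829658050473
clock 15.75 case-frame tcp-cutout mm [-2.508e+01 -1.860e+00  2.000e-02] yaw err deg 0.01 tilt [-1.e-04 -0.e+00 -1.e+00] F case [ 0.79  0.33 -1.03] open 0.05948338466764749
```

>>> carry_out(steps=[[[0.005, 0, 0, 0, 0, 0], [0.005, 0, 0, 0, 0, 0], [0.005, 0, 0, 0, 0, 0], [0.005, 0, 0, 0, 0, 0], [0.005, 0, 0, 0, 0, 0], [0, 0, 0, 0, 0, 0], [0, 0, 0, 0, 0, 0], [0, 0, 0, 0, 0, 0]]])

```text
clock: 16.55
tcp_pos: [0.5809, -0.0241, 0.0398]
ee_rot: [0.0, 0.994, -0.106, -0.0]
contact_force: [0.3, -0.2, -1.6]
opening: 0.0594
```

>>> carry_out(steps=[[[0.004, 0, 0, 0, 0, 0], [0.004, 0, 0, 0, 0, 0], [0, 0, 0, 0, 0, 0], [0, 0, 0, 0, 0, 0], [0, 0, 0, 0, 0, 0], [0, 0, 0, 0, 0, 0], [0, 0, 0, 0, 0, 0], [0, 0, 0, 0, 0, 0]]])

```text
clock: 17.35
tcp_pos: [0.582, -0.0243, 0.0398]
ee_rot: [0.0, 0.994, -0.106, -0.0]
contact_force: [-2.0, -0.1, -1.7]
opening: 0.0595
```

>>> carry_out(steps=[[[0.0035, 0, 0, 0, 0, 0], [0.0035, 0, 0, 0, 0, 0], [0, 0, 0, 0, 0, 0], [0, 0, 0, 0, 0, 0], [0, 0, 0, 0, 0, 0], [0, 0, 0, 0, 0, 0], [0, 0, 0, 0, 0, 0], [0, 0, 0, 0, 0, 0]]])

```text
clock: 18.15
tcp_pos: [0.583, -0.0245, 0.0398]
ee_rot: [0.0, 0.994, -0.106, -0.0]
contact_force: [-3.4, -1.2, -1.1]
opening: 0.0593
```

>>> carry_out(steps=[[[0.0035, 0, 0, 0, 0, 0], [0.0035, 0, 0, 0, 0, 0], [0, 0, 0, 0, 0, 0], [0, 0, 0, 0, 0, 0], [0, 0, 0, 0, 0, 0], [0, 0, 0, 0, 0, 0], [0, 0, 0, 0, 0, 0], [0, 0, 0, 0, 0, 0]]])

```text
clock: 18.95
tcp_pos: [0.5838, -0.0247, 0.0398]
ee_rot: [0.0, 0.994, -0.106, -0.0]
contact_force: [-6.8, 0.5, -0.9]
opening: 0.0596
```

```bash
python3 -c "
from go import *
rep()
for i in range(5): get_image('side');rep()"
```

```text
clock 18.95 case-frame tcp-cutout mm [-18.23  -1.92  -0.05] yaw err deg 0.01 tilt [-6.e-04 -1.e-04 -1.e+00] F case [-6.77 -1.   -0.92] open 0.05955761884487756
clock 19.0 case-frame tcp-cutout mm [-18.27  -1.92  -0.04] yaw err deg 0.02 tilt [-7.e-04 -1.e-04 -1.e+00] F case [-5.1  -1.86 -0.42] open 0.05909360423320177
clock 19.05 case-frame tcp-cutout mm [-18.24  -1.93  -0.07] yaw err deg 0.01 tilt [-7.e-04 -1.e-04 -1.e+00] F case [-5.57 -1.62 -0.15] open 0.059519704393048406
clock 19.1 case-frame tcp-cutout mm [-18.25  -1.92  -0.05] yaw err deg 0.01 tilt [-7.e-04 -1.e-04 -1.e+00] F case [-6.11 -1.82 -0.65] open 0.059473338156986
clock 19.15 case-frame tcp-cutout mm [-18.28  -1.94  -0.07] yaw err deg 0.01 tilt [-7.e-04 -1.e-04 -1.e+00] F case [-5.76 -0.03  0.47] open 0.05949927487558754
clock 19.2 case-frame tcp-cutout mm [-18.25  -1.9   -0.05] yaw err deg 0.02 tilt [-6.e-04 -1.e-04 -1.e+00] F case [-6.19 -1.66 -0.14] open 0.05971293768410774
```

>>> carry_out(steps=[[[0.0033, 0, 0, 0, 0, 0], [0, 0, 0, 0, 0, 0], [0, 0, 0, 0, 0, 0], [0, 0, 0, 0, 0, 0], [0, 0, 0, 0, 0, 0], [0, 0, 0, 0, 0, 0], [0, 0, 0, 0, 0, 0], [0, 0, 0, 0, 0, 0]]])

```text
clock: 20.0
tcp_pos: [0.5841, -0.0248, 0.0397]
ee_rot: [0.0, 0.994, -0.106, -0.0]
contact_force: [-6.0, -0.0, 0.2]
opening: 0.0598
```

Run:
```python
from go import *
rep()
t=get_image('top');s=get_image('side');rep()
S=read_state();q=S['ee_rot'];Rm=R.from_quat([q[1],q[2],q[3],q[0]]).as_matrix()
u0,v0,w,h,k=255,170,50,55,9
im=cv2.resize(s['pixels'][v0:v0+h,u0:u0+w,::-1],None,fx=k,fy=k,interpolation=1);im=cv2.convertScaleAbs(im,alpha=1.5)
def draw(W,col):
    for q in (projm(s,W)-[u0,v0]+.5)*k: cv2.circle(im,tuple(int(v) for v in q),1,col,-1)
draw(world(P,circ),(255,0,255))
y=.03;za,zb=-.0122-.03,-.0122+.03
for a,b in(([-.0125,y,za],[-.0125,y,zb]),([.0125,y,za],[.0125,y,zb]),([-.0125,y,zb],[.0125,y,zb]),([-.0125,y,za],[.0125,y,za])): draw(S['tcp_pos']+L(a,b,25)@Rm.T,(0,255,0))
c=cv2.resize(t['pixels'][188:216,101:139,::-1],(340,250),interpolation=3)
cv2.imwrite('pics/c9.png',np.hstack([im,cv2.copyMakeBorder(c,0,h*k-250,0,0,0)]))
```

```text
clock 20.0 case-frame tcp-cutout mm [-17.92  -1.94  -0.07] yaw err deg 0.01 tilt [-1.e-03 -1.e-04 -1.e+00] F case [-5.83 -1.29  0.24] open 0.059801320783604166
clock 20.1 case-frame tcp-cutout mm [-17.88  -1.94  -0.07] yaw err deg 0.01 tilt [-9.e-04 -1.e-04 -1.e+00] F case [-5.86 -2.64  0.13] open 0.0596900997822906
```

View pics/c9.png

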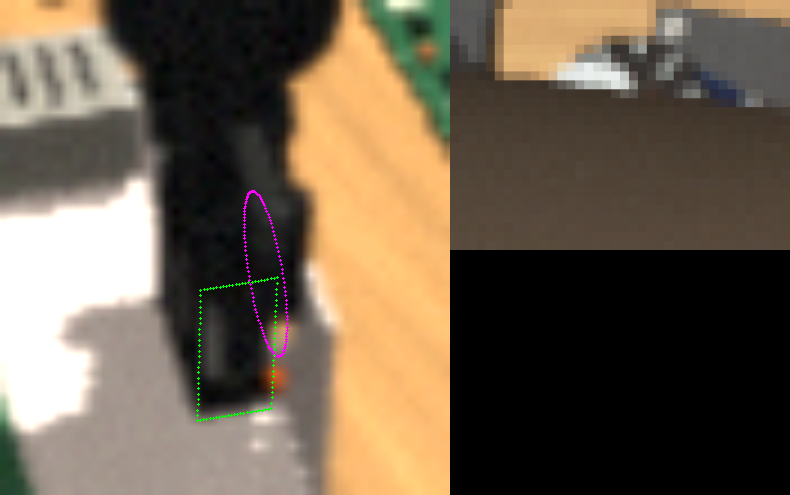

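Run:
```python
from go import *
A=[]
for i in range(6):
    s=get_image('side');A.append(s['pixels'].astype(float))
s['pixels']=np.mean(A,0);p=s['pixels'];rep()
S=read_state();q=S['ee_rot'];Rm=R.from_quat([q[1],q[2],q[3],q[0]]).as_matrix()
v0,v1,u0,u1=206,218,280,292
w=np.clip(p[...,0]-1.9*p[...,1],0,None)[v0:v1,u0:u1]; print(w.round().astype(int))
w=np.where(w>25,w,0)
V,U=np.mgrid[v0:v1,u0:u1];print('mount obs',(w*U).sum()/w.sum(),(w*V).sum()/w.sum())
th=np.linspace(0,6.28,40);cyl=np.vstack([np.c_[np.full(40,x),.024+.0045*np.cos(th),-.0122+.024+.0045*np.sin(th)] for x in(.0125,.018)])
print('pred hull centre',[cv2.moments(cv2.convexHull(projm(s,S['tcp_pos']+cyl@Rm.T).astype(np.float32)))[k] for k in('m10','m01','m00')])
h=cv2.moments(cv2.convexHull(projm(s,S['tcp_pos']+cyl@Rm.T).astype(np.float32)));print(h['m10']/h['m00'],h['m01']/h['m00'])
g=projm(s,world(P,np.array([[.0855,-.04-.0275,.052]])));print('hole bottom pred',g)
np.save('avg.npy',p)
print(p[196:214,284:292].sum(2).round().astype(int))
```

```text
clock 20.4 case-frame tcp-cutout mm [-17.9   -1.92  -0.05] yaw err deg 0.01 tilt [-9.e-04 -1.e-04 -1.e+00] F case [-6.15 -1.91  0.  ] open 0.059744033291029605
[[ 0  0  0  0  0  0  0  0  0  0  0  0]
 [ 0  0  0  0  0  0  0  0  0  0  0  0]
 [ 0  0  0  0  0  0  0  0  0  0  0  0]
 [ 0  0  0  0  0  0  0  0  0  0  0  0]
 [ 0  0  0  0  0  0  0  0  0  0  0  0]
 [ 0  0  0  0  3 26  0  0  0  0  0  0]
 [ 0  0  0  0  7 27  0  0  0  0  0  0]
 [ 0  0  0  0  0  0  0  0  0  0  0  0]
 [ 0  0  0  0  0  0  0  0  0  0  0  0]
 [ 0  0  0  0  0  0  0  0  0  0  0  0]
 [ 0  0  0  0  0  0  0  0  0  0  0  0]
 [ 0  0  0  0  0  0  0  0  0  0  0  0]]
mount obs 285.0 211.51546717171718
pred hull centre [2006.2531245596474, 1490.929378896874, 7.036463482771069]
285.1223671482132 211.88618153813294
hole bottom pred [[286.39523194 206.38674263]]
[[ 68  68  62  41  67 222 338 378]
 [ 59  67  56  35  69 232 337 369]
 [ 40  42  33  32  81 270 352 367]
 [ 27  33  34  32 126 396 406 371]
 [ 28  31  27  17 148 450 442 381]
 [ 31  38  35  35 116 354 441 395]
 [ 43  44  36  35 106 316 453 407]
 [ 48  45  42  44 106 236 463 443]
 [ 41  46  49  50 125 203 360 462]
 [ 51 110 143 124 150 192 293 471]
 [ 87 249 312 244 196 198 213 307]
 [ 97 281 305 240 204 194 200 232]
 [115 280 270 218 199 196 198 223]
 [ 99 209 214 197 195 196 199 232]
 [102 200 202 197 197 201 196 238]
 [118 248 220 195 195 199 195 238]
 [ 84 198 204 193 201 202 202 245]
 [ 69 151 183 190 201 202 200 262]]
```

>>> carry_out(steps=[[[0.003, 0, 0, 0, 0, 0], [0, 0, 0, 0, 0, 0], [0, 0, 0, 0, 0, 0], [0, 0, 0, 0, 0, 0], [0, 0, 0, 0, 0, 0], [0, 0, 0, 0, 0, 0], [0, 0, 0, 0, 0, 0], [0, 0, 0, 0, 0, 0]]])

```text
clock: 21.2
tcp_pos: [0.5845, -0.0249, 0.0397]
ee_rot: [0.0, 0.994, -0.106, -0.001]
contact_force: [-6.8, 0.3, 0.8]
opening: 0.0598
```

Run:
```python
from go import *
F=[]
for i in range(8):
    im=get_image('side');F.append(read_state()['contact_force'])
print(np.mean(F,0),np.std(F,0));rep()
for c in('side','top'):
    im=get_image(c)
    for l in('led_board','screw_tray','cutters','tape','meter','mug'):
        r=pinpoint(l,c);print(c,l,[np.round(onz(im,x['position'],0)[:2],3) for x in r[:2]])
```

```text
[-7.2119879   0.02062597  0.61493359] [0.5921895  0.43945701 0.6782541 ]
clock 21.6 case-frame tcp-cutout mm [-17.58  -1.95  -0.08] yaw err deg 0.01 tilt [-1.1e-03 -2.0e-04 -1.0e+00] F case [-8.22 -0.94  1.8 ] open 0.0593651273531522
side led_board [array([0.726, 0.075])]
side screw_tray [array([ 0.725, -0.136])]
side cutters [array([0.673, 0.222])]
side tape [array([ 0.664, -0.267])]
side meter [array([0.641, 0.389])]
side mug [array([ 0.636, -0.406])]
top led_board [array([0.739, 0.058])]
top screw_tray [array([ 0.727, -0.142])]
top cutters [array([0.665, 0.228])]
top tape [array([ 0.668, -0.269]), array([0.737, 0.052])]
top meter [array([0.66 , 0.396])]
top mug [array([ 0.638, -0.413])]
```

```bash
python3 -c "
from plant import *
print(sign_off());print(read_state()['contact_force'])"
```

```text
the job is handed in; nothing more can be done
None
the job is handed in; nothing more can be done
```

I turned the setting cap of the middle-sized driver from 4 to 6 and let go of it. I then gripped the fan from above and held it mounts-first against the rear panel at the cutout, handing in while still gripping and pressing. The hand-in reports no verdict, so these are my own readings.

- **Cap:** after release the red line had moved about 60° clockwise and pointed at 6. At the end the arm hid the cap from the top camera, so I did not check it again.
- **Press:** the average force over the last eight readings was 7.2 N, with about 0.6 N of noise, and the tool position implies the mounts are squeezed roughly 3.5–4 mm. The gripper opening was 59.4–59.8 mm in the last readings, which fits a firm grip on the 60 mm frame.
- **Squareness:** yaw was within 0.02° of my estimate of the panel direction, which is itself good to about 1°. Tilt was negligible.
- **Sideways position (least certain):** the camera estimates of the cutout disagreed by a few millimetres, including some rough early ones. I moved the fan 2.3 mm to fit the hole seen in both views. After that the side view put the fan within about 1 mm of the cutout's centre.
- **Height:** this comes from where I gripped the fan on the bench, assuming it has not slipped since. The side view alone could not confirm it to better than about 2 mm.
- **Sideways force:** there was also about 1–2 N of sideways force at the panel, which I took to be friction from the mounts.
- **Other things on the bench:** all the bystanders were found again within about 1–2 cm of where they started. That is within the finder's own scatter, and I saw no sign of contact with any of them.

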